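Index the optical rail carriage and press its lock

ROBOT

A 7-joint arm with a two-finger parallel gripper is mounted at the origin on a cart in front of the work surface, level with it; the furniture and walls round the work are solid. World frame = base frame: x ahead of the robot, y to its left, z up, the work surface at z = 0. Lengths are in mm, angles in rad, forces in N, time in s.
With the tool pointing down it reaches from about 400 to 850 mm from the base axis. Payload 4.4 kg.
Tool frame: the origin (TCP) lies midway between the tips of the shut fingers; the grasp point (between the pads) lies 19 mm behind it; z points along the fingers, y is the line along which they close (so a half turn about z gives the same grasp; the last joint's range is limited). The gripper opens to 94 mm and grips with 3 to 60 N. Pads are 16 mm wide; open, the fingers measure 119 mm over their backs; the gripper's body (75 mm by 177 mm) begins 78 mm behind the grasp point.
Start: joints at [1.078, 0.628, 0.038, 1.517, -0.027, 0.996, -0.02], TCP at [269.105, -591.694, 167.978] pointing down, gripper open.
Joint ranges: [-3.06, 3.06], [-0.37, 2.12], [-1.25, 1.32], [0.18, 2.47], [-1.1, 4.24], [0.23, 1.98], [-2.94, 2.94]. Speed limits (rad/s): [2.57, 2.57, 3.14, 3.14, 3.14, 3.14, 3.14].

INTERFACE

Orientations are given as a 3x3 rotation matrix whose columns are the frame's x, y, z axes.
In Python, from workcell import telemetry, imaging, hand_in, models gives the robot as it stands. The module is installed in compiled form; this text tells all that it offers.
- The arm moves only by the tool carry_out, never from a script. Its argument "plan" is one flat list of numbers, 5 for each row, row after row: the opening, from 0 (shut) to 1 (fully open), then the shift along the world's x, y, z in cm, then the turn about the world's z in rad. In form: [grip, dx, dy, dz, yaw, grip, dx, dy, dz, yaw, ...]. A call has 1 to 10 rows; each row shifts and turns the commanded pose from where the row before left it; what a row does not reach is not made up. A row lasts 1/12 s, in which the tool goes at most 41.7 mm and 7.16 degrees, less where a joint would pass 70% of its speed; a pose out of reach is approached as far as the arm can. A call is refused whole if a number of a shift passes 4.17 or a number of a turn 0.125, either way. A call with a gripper value outside its range is refused whole. The fingers move at their own pace and stop on an object; "force" is the grip in N (left out, the last holds). Time passes only in rows, so rows that do not move let the fingers close. It gives the time, the measured TCP pose, the force, the opening and the grip force at its end, in the units of the state.
- telemetry.get_state(): the state, without advancing time (a new reading comes with each control period).
- imaging.camera(name): name is "scene" or "side" or "wrist"; returns a dict with "frame" (400x640x3 uint8, blue, green, red), "depth" (400x640 float32, mm along the optical axis (not along the pixel's ray), 0 where there is no reading), "fx", "fy", "cx", "cy" (pixels), "R" (3x3) and "t" (3): a world point X has camera coordinates R X + t; the wrist camera has in their place "T_tool_cam" (4x4, takes a point from camera to tool coordinates, whose origin is the TCP and whose axes are the flange's). Camera axes: x right, y down, z forward; pixel columns grow to the right and rows downward; lengths in mm; the calibration is good to about 2 mm. A picture is of the moment at which its call begins: read the wrist's pose just before it.
- hand_in(): hands the job in; it is judged then, once.
Trained networks look in the newest picture that a camera, given by its name, has taken for a name from the list of things; names that differ only in an ending like _2 or _b are one class to them, and where a whole thing is asked for, a point or a joint stands for the part that bears it (a point fixed in the world has none). Each returns a list of dicts, best first, with "conf" (0 to 1); they miss things now and then, are a little off and sometimes report something else, mostly with a low value. They report only what shows in the picture. A call takes as long as a camera call. They do not tell look-alikes from the thing itself.
- models.find_in(query, camera): "position" ([x, y, z] in mm, in the coordinates of the camera as it stood for that picture, good to about 4 mm: the middle of the surface that is visible of it).
- models.regions_of(query, camera): "pixels" (400x640 bool, what is visible of it).
- models.spot_point(query, camera): "position" ([x, y, z] in mm, in the coordinates of the camera as it stood for that picture, good to about 4 mm: a listed point, or the origin of a listed thing).
The state is a dict: "time": time; "joint_positions": joint angles; "dq": joint speeds; "effort": joint torques, N m; "ee_pos": TCP position; "ee_rot": TCP orientation; "ft_force": force on the tool from outside, world axes, zero at the start; "ft_torque": the same for the moment, N m; "opening": finger opening in mm; "finger_force": force on a finger pad.
Only numpy, scipy, OpenCV 4.12 (cv2) and the standard library are available. Lean on these libraries where they do the work, as an engineer would, in place of code of your own. Each camera call takes 0.05 s, during which the arm holds its last target. There are 200 camera calls.

TASK

Push the carriage along the optical rail with your fingertips to the clamp whose top has two round ribs, until the carriage clicks into the groove between them; stop there and do not push it on past. Then press the round lock cap on top of the carriage fully down, and leave the carriage sitting in the groove. Only push and press: do not grip the carriage, and leave the plain clamp and the loose things around it alone.

Things in the scene. Friction and masses are not known exactly. Their poses are not given: they have to be found in the camera images.
- rail: black straight rail bolted to the table, 300 mm long (its x axis), 44 mm wide (its y axis), 22 mm high. Origin: middle of its underside, on the table. Its +y side faces the robot, its +x end is to the robot's left. It does not move.
- carriage (a joint): position of the carriage along the rail: distance in m of its middle from the rail's middle along the rail's +x; stops at -0.11 and +0.11. Slides with about 1 N of friction, and stays where it is left.
- carriage_mid (a point): centre of the carriage, 44 mm above the table, axes as the rail's: aluminium block with dark end plates, 64 mm along the rail, 90 mm across, from 30 to 58 mm above the table; it cannot be lifted off. On top: a round metal magnet seat (40 mm wide, 12 mm high, fixed, 22.5 mm to -y) and the lock cap (28 mm to +y). Below, at x = 0, y = +36 mm: a sprung steel ball, radius 6 mm.
- end_right: dark steel end plate of the carriage on its -x end, a flat upright face 90 mm wide, from 30 to 58 mm above the table, 32 mm from the carriage's middle. Push here to move the carriage toward +x. Origin: on the rail's centre line at table height below the carriage's middle.
- end_left: the same end plate on the +x end of the carriage. Push here to move the carriage toward -x. Origin: on the rail's centre line at table height below the carriage's middle.
- index_block: clamp on the rail's robot side with two round steel ribs (radius 6 mm, 15 mm between their axes) across its top and a groove between; 36 mm along the rail, 22 mm high, from 22 to 60 mm off the rail's centre line. Origin: on the rail's centre line at table height, level with the groove; axes as the rail's. Fixed. It is near one end of the rail, the plain clamp near the other; which is where changes.
- groove (a point): middle of the groove of the index block. The carriage's ball lies in it when carriage and groove are level along the rail. The ball meets the first rib 15 mm before (the push rises to about 10 N), tops it 7.5 mm before, then the carriage snaps forward into the groove by itself and the push falls to nothing; about 10 N more would push it out on the far side.
- plain_clamp: clamp like the index block but with a flat, plain top, 14 mm high, no ribs; the carriage passes freely over it. Origin as the index block's. It does not move.
- lock (a joint): lock cap: 0 when up, 0.008 m when fully down. Held by about 3.5 N of friction: it stays where it is left.
- lock_top (a point): middle of the top of the lock cap, a black round button 24 mm wide on top of the carriage, standing 10 mm above its dark metal collar when up and 2 mm above it when fully down (71.5 mm above the table up, 63.5 mm down). Presses straight down.
- post: bystander: loose steel optical post standing upright, 13 mm wide, 75 mm high; origin under its middle.
- roll: bystander: loose black tape roll lying flat, 64x78x19 mm; origin under its middle.
- stick: bystander: loose memory stick, 18x50x8 mm; origin under its middle.
- cap_screw: bystander: loose steel cap screw standing on its head, 10 mm wide, 26 mm high; origin under its middle.
- holder: bystander: loose black post holder on its square foot, 42x48x59 mm; origin under its middle.
There are look-alikes about, which are no part of the job. What is shaped like the index_block but red is not meant.

How it is judged (in metres and radians):
On the way, in this order (a step that is already met when the one before it is completed fails the run):
1. the carriage sits in the groove of the ribbed index block, at rest, with the lock cap still up (x of carriage_mid in the frame of index_block between -0.003 and 0.003 m and velocity of joint carriage between -0.01 and 0.01 m/s and value of joint lock below 0.003 m), for 0.2 s.
2. the lock cap is pressed fully down with the carriage still in the groove (x of carriage_mid in the frame of index_block between -0.003 and 0.003 m and value of joint lock above 0.0065 m), for 0.2 s.
At the end, for the whole second after the job is handed in: the carriage rests with its middle within 3 mm of the groove of the ribbed index block, and its lock cap is down by at least 6.5 of its 8 mm (all of step 2 and velocity of joint carriage between -0.01 and 0.01 m/s); the robot touches nothing.
It fails at once if the carriage is pushed past the groove (by more than 10 mm beyond the ribbed block's middle, away from the rail's middle) ((x of index_block in the frame of rail above 0 m and x of carriage_mid in the frame of index_block above 0.01 m) or (x of index_block in the frame of rail below 0 m and x of carriage_mid in the frame of index_block below -0.01 m)).
It fails at once if the lock cap is pressed while the carriage is out of the groove (value of joint lock above 0.004 m and (x of carriage_mid in the frame of index_block above 0.008 m or x of carriage_mid in the frame of index_block below -0.008 m)).
It fails at once if the carriage is gripped: the fingers press on both of its end plates at once (contact force between the fingers and end_left above 0.5 N and contact force between the fingers and end_right above 0.5 N).
It fails at once if the plain clamp is pushed (contact force between the arm and plain_clamp above 3 N).
It fails at once if a loose bystander is moved by more than 15 mm, lifted or tipped over (distance of any of post, roll, stick, cap_screw, holder from where it was at the start of the episode above 0.015 m or angle between any of post, cap_screw, holder's own z axis and vertical above 0.5 rad).
It also fails if it takes over 51 s, if anything falls off the work surface, if the arm or the gripper's body presses on something with over 40 N, if the wrist force passes 120 N, or if a joint passes its speed limit or range.

## Working session

There is one attempt and no reset: what is moved stays moved. The work goes in short steps, Python scripts to look and compute and a tool call to move; the robot and the scene stay as the last step left them, time stands still between calls to the robot, and variables do not carry over. Pictures are saved under pics/ and viewed, at most 10 in all, crops included, and the job is handed in when it is done.

Besides the shell and the picture viewer there is one more tool, called after "Emit:" as name(argument=value, ...) on one line, values as JSON. carry_out: Moves the arm, as the interface text tells. Its arguments: {"type":"object","properties":{"plan":{"type":"array"},"force":{"type":"number"}},"required":["plan"]}

```bash
mkdir -p pics; cat > h.py <<'E'
import numpy as np, cv2
from workcell import telemetry, imaging, models
def W(c,p):  # cam->world for fixed cameras
    return c['R'].T@(np.array(p)-c['t'])
def px(c,u,v):
    d=c['depth'][v,u]; return W(c,[(u-c['cx'])*d/c['fx'],(v-c['cy'])*d/c['fy'],d])
def proj(c,X):
    q=c['R']@np.array(X)+c['t']; return np.round([c['fx']*q[0]/q[2]+c['cx'],c['fy']*q[1]/q[2]+c['cy']],0)
E
python3 - <<'E'
from h import *
for n in ['scene','side']:
    c=imaging.camera(n); cv2.imwrite(f'pics/{n}0.png',c['frame'])
    for q in ['rail','carriage_mid','index_block','groove','plain_clamp','lock_top','end_left','end_right','post','roll','stick','cap_screw','holder']:
        r=models.spot_point(q,n)
        print(n,q,[(round(x['conf'],2),np.round(W(c,x['position'])).tolist(),proj(c,W(c,x['position'])).tolist()) for x in r[:3]])
print(telemetry.get_state()['time'])
E
```

```text
scene rail [(0.93, [432.0, 268.0, -2.0], [345.0, 242.0]), (0.66, [505.0, 348.0, 0.0], [296.0, 257.0])]
scene carriage_mid [(0.63, [439.0, 258.0, 41.0], [345.0, 222.0]), (0.37, [345.0, 416.0, 2.0], [361.0, 307.0])]
scene index_block [(0.55, [617.0, 256.0, -2.0], [267.0, 215.0]), (0.5, [544.0, 77.0, -0.0], [330.0, 178.0])]
scene groove [(0.78, [374.0, 300.0, 21.0], [368.0, 252.0]), (0.77, [518.0, 52.0, 17.0], [345.0, 169.0]), (0.7, [585.0, 226.0, 19.0], [287.0, 203.0])]
scene plain_clamp []
scene lock_top [(0.69, [412.0, 245.0, 71.0], [360.0, 210.0])]
scene end_left [(0.27, [507.0, 349.0, 3.0], [294.0, 256.0])]
scene end_right []
scene post [(0.49, [551.0, 288.0, -5.0], [288.0, 234.0])]
scene roll [(0.88, [482.0, 429.0, 3.0], [287.0, 288.0])]
scene stick [(0.49, [505.0, 349.0, -2.0], [296.0, 258.0]), (0.19, [343.0, 415.0, 0.0], [363.0, 308.0])]
scene cap_screw [(0.41, [341.0, 415.0, -1.0], [363.0, 309.0])]
scene holder [(0.76, [423.0, 500.0, -1.0], [300.0, 330.0]), (0.67, [483.0, 428.0, 4.0], [287.0, 288.0])]
side rail [(0.8, [431.0, 267.0, 3.0], [303.0, 239.0])]
side carriage_mid [(0.
[... 274 characters left out ...]
 24.0], [369.0, 315.0]), (0.74, [370.0, 296.0, 17.0], [272.0, 228.0]), (0.64, [586.0, 221.0, 18.0], [379.0, 240.0])]
side plain_clamp [(0.59, [459.0, 219.0, -3.0], [320.0, 256.0]), (0.39, [504.0, 350.0, 4.0], [328.0, 208.0])]
side lock_top [(0.48, [415.0, 244.0, 72.0], [296.0, 224.0])]
side end_left []
side end_right [(0.7, [438.0, 259.0, 4.0], [306.0, 241.0])]
side post [(0.5, [552.0, 288.0, -0.0], [355.0, 226.0])]
side roll [(0.83, [487.0, 425.0, 1.0], [315.0, 189.0])]
side stick [(0.62, [439.0, 261.0, 44.0], [306.0, 227.0]), (0.56, [506.0, 351.0, 5.0], [329.0, 207.0])]
side cap_screw [(0.59, [342.0, 414.0, 3.0], [255.0, 199.0])]
side holder [(0.9, [422.0, 496.0, 0.0], [285.0, 175.0])]
1.4
```

View pics/scene0.png

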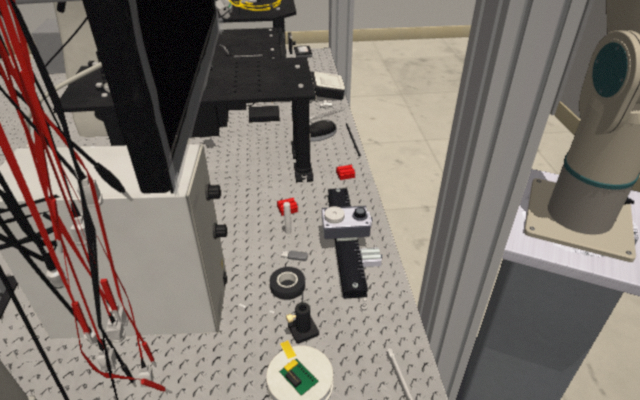

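View pics/side0.png

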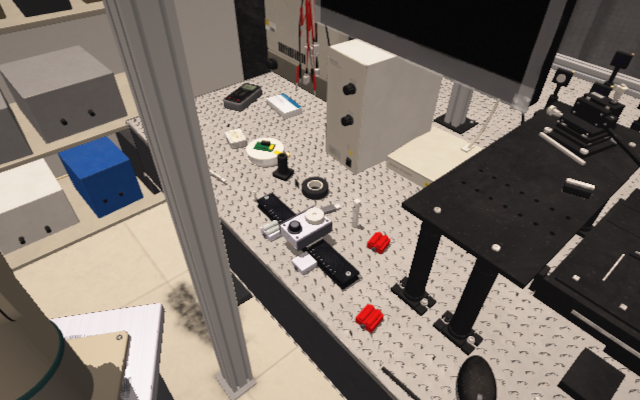

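Ribbed candidates: silver at scene (370,257), red at (287,206) and red at (345,172). I choose the silver one; I'll check it in a close crop, along with obstacles on the way and the rail frame.

```bash
python3 - <<'E'
from h import *
s=telemetry.get_state(); print(np.round(s['ee_rot'],3).tolist(),np.round(s['joint_positions'],2),s['ft_force'])
P=[];crops=[]
for n,(u,v,w) in {'scene':(300,180,110),'side':(245,185,120)}.items():
    c=imaging.camera(n); d=c['depth']; vv,uu=np.mgrid[:400,:640]; m=d>0
    p=np.stack([(uu-c['cx'])*d/c['fx'],(vv-c['cy'])*d/c['fy'],d],-1)[m]
    P.append((p-c['t'])@c['R']); 
    crops.append(cv2.resize(c['frame'][v:v+w,u:u+w],(400,400),interpolation=cv2.INTER_CUBIC))
    print(n,'campos',np.round(-c['R'].T@c['t']))
cv2.imwrite('pics/crop1.png',np.hstack(crops))
np.save('P.npy',np.vstack(P))
A=np.vstack(P)
print('max height (cm), rows x=100..900 step50, cols y=-800..600 step50, below 600mm')
print('      ',*[f'{y//10:4d}' for y in range(-800,600,50)])
for x in range(50,950,50):
    r=[]
    for y in range(-800,600,50):
        k=A[(abs(A[:,0]-x-25)<25)&(abs(A[:,1]-y-25)<25)&(A[:,2]<900)&(A[:,2]>-100)]
        r.append(f'{k[:,2].max()/10:4.0f}' if len(k)>3 else '   .')
    print(f'{x:5d} ',*r)
E
```

```text
[[0.91, 0.414, 0.0], [0.414, -0.91, -0.0], [0.0, 0.0, -1.0]] [ 1.08  0.63  0.04  1.52 -0.03  1.   -0.02] [ 0.19536238 -0.18037674  0.13574062]
scene campos [191. 944. 674.]
side campos [ 345. -327.  651.]
max height (cm), rows x=100..900 step50, cols y=-800..600 step50, below 600mm
        -80  -75  -70  -65  -60  -55  -50  -45  -40  -35  -30  -25  -20  -15  -10   -5    0    5   10   15   20   25   30   35   40   45   50   55
   50     .    .    .    .    .    .    .    .    .    .    .    .    0    1   43   44   40    2    2    0    .    .    .    .    .    .    .    .
  100     .    .    .    .    .    .    .    .    .    .    .    .    0    0    1    2    2    2    1    0    .    .    .   53    .    .    .    .
  150     .    .    .    .    .    .    .    .    .    .    .    .    .    .    .   -0    0    0    0   -1    .    .   47   53   53    0    0    .
  200     .    .    .    .    .    .    .    .    .    .    .    .    .    .    .    .    .    .    .    .    .    .   47   52   54    0    2    2
  250     .    .    .    .    .    .    .    .    .    .    .    .    .    .    . 
[... 1275 characters left out ...]
 .    .    .    5    5    5    1    1   21   21   23   23   23   37   50   49   47    0    4    4   23   30   30
  750     .   17   16    .   -0    0    0    .    5    7    5    0   21   21   21   23   23   23   48   50   23    .    .    5    4   49   49   30
  800     .   17   17    0    0    0    0    .   23   23   21   21   21   21   21   21   23   25   24   23   23   23    .    4   36   48   49   30
  850     .   16   17    0    2    0   23   23   23   23   23   21   21   30   30   22   23   25   24   24   24   24   23    .   34   32    4    4
  900     .    .    .    2    3    2    .   23   24   24   23   23   29   31   32   21   21   23   24   30   31   30   23    .    4   29    4    1
```

View pics/crop1.png

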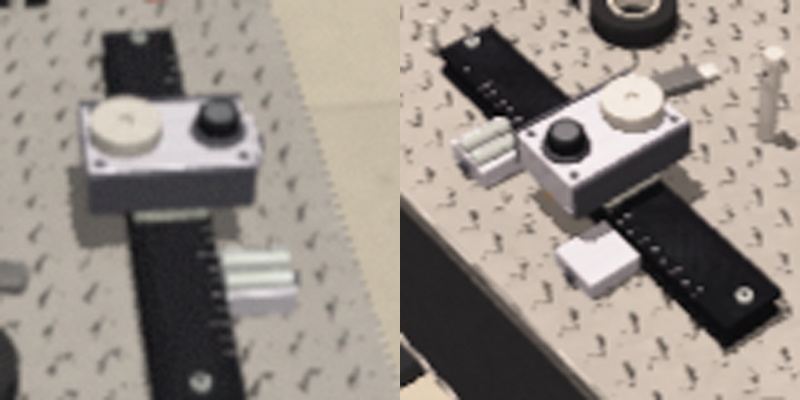

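The close crop confirms it. The silver block with two round ribs, at scene crop (258,275) and side crop (485,150), is the index block, on the rail's +x side. The plain silver clamp is at side crop (597,262). A frame pillar stands near x 150–275, y 300–400, and the tool's closing axis already lies along the rail. I'll shut the fingers and go over.

Emit:
carry_out(plan=[0, 1.5, 3.85, 0.4, 0, 0, 1.5, 3.85, 0.4, 0, 0, 1.5, 3.85, 0.4, 0, 0, 1.5, 3.85, 0.4, 0, 0, 1.5, 3.85, 0.4, 0, 0, 1.5, 3.85, 0.4, 0, 0, 1.5, 3.85, 0.4, 0, 0, 1.5, 3.85, 0.4, 0, 0, 1.5, 3.85, 0.4, 0, 0, 0.5, 4.1, 0.4, 0])

```text
time: 2.33
ee_pos: [411.3, -202.5, 208.6]
ee_rot: [[0.91, 0.415, 0.003], [0.415, -0.91, -0.001], [0.002, 0.002, -1.0]]
ft_force: [2.1, 0.2, 0.0]
opening: 31.3
finger_force: 0.0
```

Emit:
carry_out(plan=[0, 0.2, 4.1, 0, 0, 0, 0.2, 4.1, 0, 0, 0, 0.2, 4.1, 0, 0, 0, 0.2, 4.1, 0, 0, 0, 0.2, 4.1, 0, 0, 0, 0.2, 4.1, 0, 0, 0, 0.2, 4.1, 0, 0, 0, 0.2, 4.1, 0, 0, 0, 0.2, 4.1, 0, 0, 0, 0, 0, 0, 0])

```text
time: 3.17
ee_pos: [427.1, 174.5, 208.6]
ee_rot: [[0.905, 0.425, 0.002], [0.425, -0.905, 0.006], [0.005, -0.005, -1.0]]
ft_force: [0.1, 0.3, 0.5]
opening: 0.6
finger_force: 0.0
```

```bash
cat >> h.py <<'E'
def wrist():
    s=telemetry.get_state(); c=imaging.camera('wrist')
    T=np.eye(4); T[:3,:3]=s['ee_rot']; T[:3,3]=s['ee_pos']; M=np.linalg.inv(T@c['T_tool_cam'])
    c['R'],c['t']=M[:3,:3],M[:3,3]; return c
def cloud(c):
    d=c['depth']; vv,uu=np.mgrid[:400,:640]
    p=np.stack([(uu-c['cx'])*d/c['fx'],(vv-c['cy'])*d/c['fy'],d],-1)
    return (p-c['t'])@c['R']
E
python3 - <<'E'
from h import *
c=wrist(); cv2.imwrite('pics/w1.png',c['frame'])
for q in ['rail','carriage_mid','index_block','groove','plain_clamp','lock_top','end_right']:
    r=models.spot_point(q,'wrist')
    print(q,[(round(x['conf'],2),np.round(W(c,x['position'])).tolist(),proj(c,W(c,x['position'])).tolist()) for x in r[:3]])
Q=cloud(c)
for q in ['rail','carriage_mid','lock_top']:
    r=models.regions_of(q,'wrist')
    if r:
        p=Q[r[0]['pixels']&(c['depth']>0)]; print(q,len(p),np.percentile(p[:,2],[5,50,95]).round())
        lo,hi=(17,27) if q=='rail' else (50,63)
        p=p[(p[:,2]>lo)&(p[:,2]<hi)][:,:2].astype(np.float32)
        if len(p)>20: print(cv2.minAreaRect(p), cv2.fitLine(p,cv2.DIST_HUBER,0,.01,.01).ravel())
E
```

```text
rail [(0.83, [432.0, 263.0, 1.0], [269.0, 146.0])]
carriage_mid [(0.77, [438.0, 256.0, 45.0], [270.0, 148.0])]
index_block []
groove [(0.98, [369.0, 294.0, 23.0], [229.0, 179.0]), (0.95, [516.0, 49.0, 17.0], [430.0, 158.0]), (0.83, [588.0, 225.0, 17.0], [341.0, 48.0])]
plain_clamp []
lock_top [(0.8, [411.0, 244.0, 70.0], [267.0, 174.0])]
end_right [(0.59, [412.0, 244.0, 70.0], [267.0, 173.0])]
rail 9119 [20. 22. 69.]
((433.22998046875, 267.39556884765625), (44.18044662475586, 299.53961181640625), 28.175857543945312) [  0.4722849   -0.88144594 434.4853     266.65485   ]
carriage_mid 3755 [55. 58. 70.]
((437.3711853027344, 259.68463134765625), (89.96092224121094, 64.19271087646484), 28.182601928710938) [ 9.9336410e-01 -1.1501223e-01  4.3746030e+02  2.5619092e+02]
lock_top 276 [69. 71. 72.]
```

View pics/w1.png

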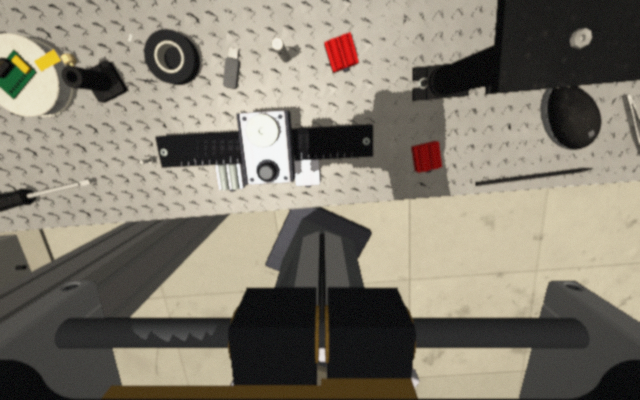

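The wrist picture shows the carriage at (265,147), the silver ribbed block at (229,178), the plain clamp at (306,172), and the red look-alikes at (341,52) and (427,157). The rail and carriage rectangles match their given sizes (300x44 and 90x64). Next I'll fit the index block in the rail frame.

```bash
cat >> h.py <<'E'
O=np.array([433.2,267.4]);a=np.radians(28.18);u=np.array([-np.sin(a),np.cos(a)]);v=np.array([-np.cos(a),-np.sin(a)])
def loc(p): d=np.asarray(p)[...,:2]-O; return np.stack([d@u,d@v,np.asarray(p)[...,2]],-1)
def wld(s,y): return O+s*u+y*v
E
python3 - <<'E'
from h import *
c=wrist(); L=loc(cloud(c))[c['depth']>0]
for s0,s1 in ((25,95),(-95,-25)):
    k=L[(L[:,0]>s0)&(L[:,0]<s1)&(L[:,1]>27)&(L[:,1]<57)&(L[:,2]>8)&(L[:,2]<35)]
    print(len(k),np.percentile(k[:,0],[0,2,50,98,100]).round(1),np.percentile(k[:,2],[5,50,95]).round(1))
    for s in range(s0,s1,2):
        q=k[abs(k[:,0]-s-1)<1]
        if len(q): print(s+1,len(q),q[:,2].mean().round(1),end=' | ')
    print()
for p in ([369,294,23],[372,298,20]): print(loc(np.array(p,float)))
print('tool',loc(telemetry.get_state()['ee_pos']))
# groove shading: dark/bright profile
im=c['frame'].mean(2)
for s in np.arange(34,72,1.5):
    g=[]
    for y in range(36,56,2):
        x,yy=proj(c,[*wld(s,y),20]).astype(int); g.append(im[yy,x])
    print(round(s,1),int(np.mean(g)),end=' ; ')
E
```

```text
541 [38.4 39.  54.2 73.7 74.6] [13.7 18.9 21.7]
38 12 11.7 | 40 50 13.4 | 42 30 15.5 | 44 45 17.2 | 46 36 19.8 | 48 33 21.0 | 50 27 21.3 | 52 26 20.7 | 54 15 19.1 | 56 14 15.6 | 58 39 15.9 | 60 46 18.7 | 62 34 20.5 | 64 27 21.0 | 66 30 20.9 | 68 18 20.2 | 70 10 18.3 | 72 29 15.6 | 74 20 15.1 | 
520 [-73.9 -73.3 -56.  -39.2 -38.4] [12.1 13.4 14.8]
-74 14 12.5 | -72 29 13.6 | -70 28 13.4 | -68 30 13.4 | -66 30 13.4 | -64 27 13.4 | -62 30 13.5 | -60 30 13.4 | -58 28 13.5 | -56 28 13.7 | -54 27 13.4 | -52 27 13.4 | -50 28 13.4 | -48 31 13.5 | -46 28 13.3 | -44 29 13.3 | -42 31 13.3 | -40 36 17.3 | -38 9 13.5 | 
[53.76506532 44.02860151 23.        ]
[55.87420941 39.49522405 20.        ]
tool [-88.14890482  54.00056684 208.03433197]
34.0 80 ; 35.5 90 ; 37.0 141 ; 38.5 212 ; 40.0 233 ; 41.5 212 ; 43.0 155 ; 44.5 128 ; 46.0 149 ; 47.5 178 ; 49.0 200 ; 50.5 206 ; 52.0 199 ; 53.5 203 ; 55.0 218 ; 56.5 198 ; 58.0 147 ; 59.5 127 ; 61.0 149 ; 62.5 181 ; 64.0 202 ; 65.5 205 ; 67.0 198 ; 68.5 205 ; 70.0 227 ; 71.5 229 ;
```

Groove at rail s ≈ +57 mm and carriage at s ≈ -8.7, so I need to push about 66 mm toward +x. I'll lower the shut fingers behind the right end plate (s = -68, y = 0).

Emit:
carry_out(plan=[0, 1.9, 1.65, 0, 0, 0, 1.9, 1.65, 0, 0, 0, 0, 0, -4.1, 0, 0, 0, 0, -4.1, 0, 0, 0, 0, -4.1, 0, 0, 0, 0, -4.1, 0, 0, 0, 0, 0, 0, 0, 0, 0, 0, 0])

```text
time: 4.43
ee_pos: [463.4, 196.9, 42.6]
ee_rot: [[0.91, 0.414, -0.005], [0.414, -0.91, -0.002], [-0.005, 0.0, -1.0]]
ft_force: [0.6, -0.3, 0.8]
opening: 0.7
finger_force: 0.0
```

```bash
python3 - <<'E'
from h import *
s=telemetry.get_state(); print('tool',loc(s['ee_pos']),s['ft_force'],s['time'])
E
```

```text
tool [-76.37187335   6.65960512  42.57439211] [ 0.5526254  -0.27105288  0.81744733] 4.4333
```

Emit:
carry_out(plan=[0, -0.28, 0.53, 0, 0, 0, -0.28, 0.53, 0, 0, 0, -0.28, 0.53, 0, 0, 0, -0.28, 0.53, 0, 0, 0, -0.28, 0.53, 0, 0, 0, -0.28, 0.53, 0, 0, 0, -0.28, 0.53, 0, 0, 0, -0.28, 0.53, 0, 0, 0, -0.28, 0.53, 0, 0, 0, 0, 0, 0, 0])

```text
time: 5.27
ee_pos: [439.1, 247.1, 43.9]
ee_rot: [[0.909, 0.416, -0.0], [0.416, -0.909, 0.001], [-0.0, -0.001, -1.0]]
ft_force: [-0.1, 0.5, 0.3]
opening: 0.4
finger_force: 0.0
```

```bash
cat >> h.py <<'E'
def look(names=('scene','side')):
    s=telemetry.get_state(); print('tool',loc(s['ee_pos']).round(1),'f_along',round(float(s['ft_force'][:2]@u),1),s['ft_force'].round(1),s['time'])
    for n in names:
        c=wrist() if n=='wrist' else imaging.camera(n)
        L=loc(cloud(c))[c['depth']>0]
        for lo,hi,y0,y1,t in ((52,62,-43,15,'top'),):
            k=L[(L[:,2]>lo)&(L[:,2]<hi)&(L[:,1]>y0)&(L[:,1]<y1+28)&(abs(L[:,0])<150)]
            r=cv2.minAreaRect(k[:,:2].astype(np.float32)) if len(k)>10 else None
            print(n,t,len(k),np.percentile(k[:,0],[1,50,99]).round(1),[np.round(x,1) for x in r])
        for x in models.spot_point('carriage_mid',n)[:1]: print('  mid',x['conf'],loc(W(c,x['position'])).round(1))
        for x in models.spot_point('lock_top',n)[:1]: print('  lock',x['conf'],loc(W(c,x['position'])).round(1))
E
python3 - <<'E'
from h import *
look()
E
```

```text
tool [-20.7   4.4  43.9] f_along 0.5 [-0.1  0.5  0.3] 5.2667
scene top 648 [-40.8   8.7  24.5] [array([-9.4, -0.2]), array([68.6, 86.5]), np.float64(1.3)]
  mid 0.77 [-8.2 -1.2 41.9]
  lock 0.63 [-10.   28.   71.2]
side top 586 [-42.5 -28.1  21.5] [array([-9.8,  0.2]), array([67.4, 85.7]), np.float64(0.6)]
  mid 0.63 [-10.8  -3.5  47. ]
  lock 0.5 [-13.5  26.1  74.8]
```

```bash
python3 - <<'E'
from h import *
o=[]
for n,(a,b) in {'scene':(270,120),'side':(220,140)}.items():
    c=imaging.camera(n); o.append(cv2.resize(c['frame'][b:b+160,a:a+160],(400,400),interpolation=cv2.INTER_CUBIC))
    print(n,proj(c,telemetry.get_state()['ee_pos']))
cv2.imwrite('pics/c2.png',np.hstack(o))
look(('scene',))
E
```

```text
scene [346. 217.]
side [308. 232.]
tool [-22.9   4.4  43.9] f_along 0.4 [-1.1 -0.1 -0.2] 5.6667
scene top 661 [-40.8   8.4  24.5] [array([-8.7,  0. ]), array([85.8, 67.8]), np.float64(89.4)]
  mid 0.82 [-8.  -1.9 44.3]
  lock 0.52 [-7.9 28.3 71.3]
```

View pics/c2.png

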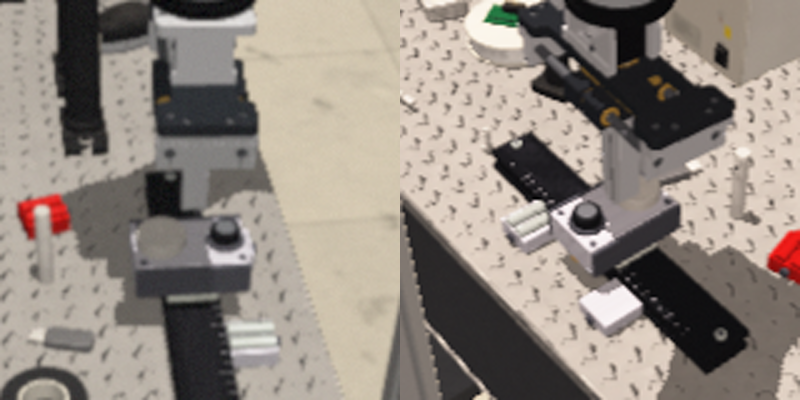

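```bash
python3 - <<'E'
from h import *
print(loc(telemetry.get_state()['ee_pos']).round(1))
for n in ('scene','side'):
    c=imaging.camera(n); L=loc(cloud(c))[c['depth']>0]
    for z in range(24,130,8):
        k=L[(L[:,2]>=z)&(L[:,2]<z+8)&(abs(L[:,0]+20)<60)&(abs(L[:,1])<60)]
        if len(k): print(n,z,len(k),'s',np.percentile(k[:,0],[2,50,98]).round(),'y',np.percentile(k[:,1],[2,50,98]).round())
s=telemetry.get_state(); print(loc(s['ee_pos']).round(1),s['ft_force'],s['ee_rot'][:,2],s['dq'].round(3))
E
```

```text
[-22.7   4.4  44. ]
scene 24 66 s [18. 21. 35.] y [-39.   1.  35.]
scene 32 144 s [-28.  22.  24.] y [-44.  -3.  43.]
scene 40 150 s [-7. 22. 24.] y [-44.  -2.  43.]
scene 48 174 s [-29.  22.  24.] y [-44.  -3.  42.]
scene 56 622 s [-40.   5.  23.] y [-43.   7.  44.]
scene 64 330 s [-27.  -6.  10.] y [-39. -16.  37.]
scene 72 19 s [-18.  -3.   2.] y [-18.  27.  39.]
scene 80 10 s [-21. -18. -16.] y [-4.  5. 13.]
scene 88 22 s [-13. -11.  -9.] y [-5.  3. 12.]
scene 96 32 s [-14. -11.  -9.] y [-5.  3. 13.]
scene 104 41 s [-18. -11.  -8.] y [-5.  4. 13.]
scene 112 38 s [-23. -11.  -8.] y [-5.  4. 13.]
scene 120 34 s [-14. -11.  -9.] y [-4.  5. 13.]
scene 128 4 s [-11. -10. -10.] y [-0.  2. 12.]
side 24 138 s [-79. -52. -31.] y [-18.   1.  42.]
side 32 121 s [-43. -41.  16.] y [-41.  22.  46.]
side 40 141 s [-43. -41.  15.] y [-42.  25.  46.]
side 48 138 s [-43. -41.  16.] y [-42.  20.  46.]
side 56 635 s [-42. -25.  20.] y [-41.  11.  45.]
side 64 158 s [-30. -20.  -3.] y [-39. -13.  40.]
side 72 71 s [-27. -13.  -1.] y [-33.  27.  38.]
side 80 6 s [-25. -20. -17.] y [13. 13. 14.]
side 88 28 s [-36. -29. -12.] y [-3. 13. 15.]
side 96 46 s [-36. -33. -12.] y [-2. 13. 15.]
side 104 43 s [-36. -34. -11.] y [-3. 12. 15.]
side 112 47 s [-36. -34. -12.] y [-2. 12. 15.]
side 120 45 s [-37. -34. -12.] y [-2. 13. 14.]
side 128 48 s [-36. -33. -12.] y [-3. 12. 15.]
[-22.5   4.4  44. ] [ 0.18829094  0.1574857  -0.43143839] [ 4.88845953e-05  3.75787230e-05 -9.99999998e-01] [-0.     0.001 -0.     0.001  0.    -0.001 -0.001]
```

```bash
python3 - <<'E'
from h import *
s=telemetry.get_state(); print(s['ee_pos'],s['joint_positions'].round(3) if hasattr(s['joint_positions'],'round') else s['joint_positions'])
c=imaging.camera('side'); L=loc(cloud(c))[c['depth']>0]
for z in range(75,330,12):
    k=L[(L[:,2]>=z)&(L[:,2]<z+12)&(abs(L[:,0]+20)<130)&(abs(L[:,1])<70)]
    if len(k): print(z,len(k),'s',np.percentile(k[:,0],[2,50,98]).round(),'y',np.percentile(k[:,1],[2,50,98]).round())
c=wrist(); print('tcp px',proj(c,s['ee_pos'])); L=loc(cloud(c)); 
m=(c['depth']>0)
k=L[m&(abs(L[...,0]+23)<25)&(abs(L[...,1]-4)<30)&(L[...,2]>60)]
print('wrist',np.percentile(k[:,2],[0,1,5,50,99]).round())
for q in ('carriage_mid','lock_top'):
    for x in models.spot_point(q,'wrist')[:1]: print(q,x['conf'],loc(W(c,x['position'])).round(1))
cv2.imwrite('pics/w2.png',c['frame'])
E
```

```text
[439.95978365 245.45643413  43.97818281] [-0.483  0.614 -0.12   2.032  0.143  0.503 -1.851]
75 5 s [-25. -21. -18.] y [13. 14. 32.]
87 47 s [-36. -30. -11.] y [-4. 13. 15.]
99 64 s [-36. -34. -11.] y [-2. 12. 15.]
111 70 s [-36. -33. -11.] y [-2. 12. 15.]
123 70 s [-36. -34. -11.] y [-2. 12. 15.]
135 67 s [-36. -33. -12.] y [-0. 12. 15.]
147 45 s [-36. -30. -16.] y [ 7. 13. 15.]
159 10 s [-35. -33. -26.] y [ 6. 14. 15.]
171 43 s [-105. -101.   56.] y [-22.  15.  41.]
183 371 s [-105.  -59.   53.] y [-21.  24.  43.]
195 611 s [-110.  -40.   52.] y [-18.  28.  43.]
207 394 s [-113.  -65.   58.] y [-19.  25.  43.]
219 1181 s [-112.  -70.   61.] y [-20.  16.  42.]
231 239 s [-42. -33.  18.] y [-16.  21.  26.]
243 121 s [-42. -34. -18.] y [-17.   9.  25.]
255 86 s [-39. -28.  13.] y [20. 36. 39.]
267 271 s [-61. -47.  16.] y [-22.  28.  42.]
279 340 s [-57. -46.  -3.] y [-22.  25.  39.]
291 164 s [-61. -51. -13.] y [-16.  27.  42.]
303 315 s [-61. -51. -10.] y [-20.  27.  42.]
315 371 s [-61. -50.  -7.] y [-20.  27.  41.]
327 316 s [-59. -51. -13.] y [-17.  25.  40.]
tcp px [323. 225.]
wrist [ 60.  68.  69. 202. 212.]
carriage_mid 0.59 [-12.4   3.5  42.6]
lock_top 0.53 [-12.4  29.1  68.8]
```

View pics/w2.png

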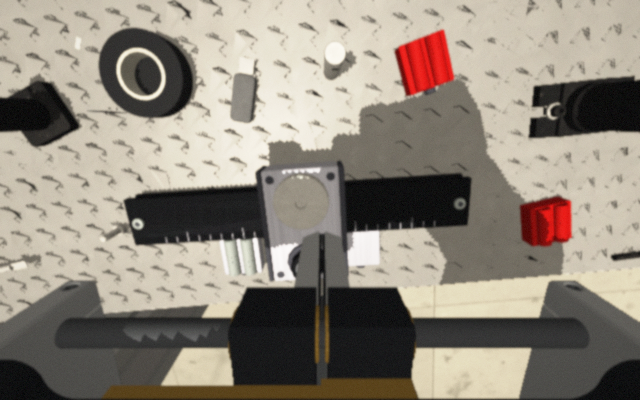

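Both fixed cameras show the fingers hanging above the carriage: their lowest points are near z ≈ 80 and the gripper body starts at ≈ 175. The reported TCP is at z = 44, so the real tips are about 38 mm higher than reported. The carriage has not been touched. I'll measure the tip height more exactly.

```bash
python3 - <<'E'
from h import *
for n in ('scene','side','wrist'):
    c=wrist() if n=='wrist' else imaging.camera(n)
    Q=loc(cloud(c)); k=Q[(c['depth']>0)&(Q[...,0]>-38)&(Q[...,0]<-8)&(Q[...,1]>-6)&(Q[...,1]<17)&(Q[...,2]>62)&(Q[...,2]<160)]
    print(n,len(k),np.sort(k[:,2])[:25].round())
    if n=='wrist':
        for r in (215,225,232,238,245,255,270): print(r,[ (np.round(Q[r,x]).tolist()) for x in (308,335)])
E
```

```text
scene 183 [67. 69. 69. 69. 70. 72. 83. 83. 83. 83. 84. 84. 84. 84. 85. 86. 90. 90.
 90. 91. 91. 92. 92. 92. 92.]
side 377 [62. 63. 63. 65. 65. 67. 67. 70. 71. 82. 85. 86. 87. 87. 88. 88. 89. 91.
 91. 91. 91. 91. 91. 91. 92.]
wrist 2462 [68. 68. 68. 68. 68. 68. 68. 68. 69. 69. 69. 69. 69. 69. 69. 69. 69. 69.
 69. 69. 69. 69. 69. 69. 69.]
215 [[-13.0, -13.0, 69.0], [-32.0, -8.0, 58.0]]
225 [[-13.0, -6.0, 69.0], [-32.0, 0.0, 57.0]]
232 [[-11.0, 5.0, 57.0], [-32.0, 6.0, 57.0]]
238 [[-14.0, -6.0, 94.0], [-31.0, -5.0, 93.0]]
245 [[-14.0, -6.0, 104.0], [-30.0, -5.0, 103.0]]
255 [[-15.0, -6.0, 116.0], [-30.0, -5.0, 116.0]]
270 [[-15.0, -6.0, 132.0], [-29.0, -5.0, 133.0]]
```

Tips are at z ≈ 85 with 44 reported, an offset of about 41 mm. I'll go back along the rail behind the end plate, then down to reported z ≈ 2, which puts the tips at about 43.

Emit:
carry_out(plan=[0, 0.87, -1.6, 0, 0, 0, 0.87, -1.6, 0, 0, 0, 0.87, -1.6, 0, 0, 0, 0, 0, 0, 0, 0, 0, 0, 0, 0])

```text
time: 6.68
ee_pos: [466.3, 196.9, 44.0]
ee_rot: [[0.911, 0.412, 0.0], [0.412, -0.911, -0.0], [0.0, 0.0, -1.0]]
ft_force: [0.1, -0.6, -0.5]
opening: 0.2
finger_force: 0.0
```

Emit:
carry_out(plan=[0, 0, 0, -1.4, 0, 0, 0, 0, -1.4, 0, 0, 0, 0, -1.2, 0, 0, 0, 0, 0, 0, 0, 0, 0, 0, 0])

```text
time: 7.1
ee_pos: [465.0, 198.6, 3.7]
ee_rot: [[0.91, 0.416, -0.001], [0.416, -0.91, 0.0], [-0.001, -0.001, -1.0]]
ft_force: [0.6, 0.0, -0.6]
opening: 0.9
finger_force: 0.0
```

```bash
python3 - <<'E'
from h import *
look(())
for n in ('scene','side'):
    c=imaging.camera(n)
    t=loc(telemetry.get_state()['ee_pos']); Q=loc(cloud(c)); k=Q[(c['depth']>0)&(abs(Q[...,0]-t[0])<15)&(abs(Q[...,1]-t[1])<13)&(Q[...,2]>27)&(Q[...,2]<160)]
    print(n,len(k),np.sort(k[:,2])[:20].round(),np.percentile(k[:,0],[2,98]))
E
```

```text
tool [-75.7   4.5   3.7] f_along -0.3 [ 0.6  0.  -0.6] 7.1
scene 150 [42. 43. 43. 45. 46. 46. 46. 46. 46. 47. 47. 48. 48. 49. 50. 51. 52. 52.
 52. 53.] [-86.06880267 -61.58790038]
side 353 [44. 44. 47. 47. 48. 48. 48. 49. 49. 50. 51. 51. 51. 52. 52. 53. 53. 53.
 53. 53.] [-89.55324427 -63.89369041]
```

Emit:
carry_out(plan=[0, -0.28, 0.53, 0, 0, 0, -0.28, 0.53, 0, 0, 0, -0.28, 0.53, 0, 0, 0, -0.28, 0.53, 0, 0, 0, -0.28, 0.53, 0, 0, 0, -0.28, 0.53, 0, 0, 0, -0.28, 0.53, 0, 0, 0, -0.28, 0.53, 0, 0, 0, -0.28, 0.53, 0, 0, 0, 0, 0, 0, 0])

```text
time: 8.03
ee_pos: [439.8, 247.1, 3.9]
ee_rot: [[0.909, 0.416, -0.0], [0.416, -0.909, 0.001], [0.0, -0.001, -1.0]]
ft_force: [-0.5, 1.1, -0.0]
opening: 0.2
finger_force: 0.0
```

```bash
python3 - <<'E'
from h import *
look()
E
```

```text
tool [-21.1   3.8   3.9] f_along 1.2 [-0.5  1.1 -0. ] 8.0333
scene top 722 [-10.2  42.2  58.3] [array([20.8, -0.1]), array([78.4, 85.9]), np.float64(0.4)]
  mid 0.91 [27.2 -1.2 44.5]
  lock 0.57 [23.4 30.5 69.2]
side top 435 [-35.4  13.1  55.7] [array([10.5, 13.6]), array([59.1, 92.9]), np.float64(89.1)]
  mid 0.68 [27.9 -2.1 46.5]
  lock 0.62 [54.8 -2.3  2.1]
```

Emit:
carry_out(plan=[0, -0.14, 0.265, 0, 0, 0, -0.14, 0.265, 0, 0, 0, -0.14, 0.265, 0, 0, 0, -0.14, 0.265, 0, 0, 0, -0.14, 0.265, 0, 0, 0, 0, 0, 0, 0])

```text
time: 8.83
ee_pos: [433.3, 259.5, 4.0]
ee_rot: [[0.91, 0.415, -0.0], [0.415, -0.91, 0.001], [0.0, -0.001, -1.0]]
ft_force: [-0.7, 0.3, 0.8]
opening: 0.4
finger_force: 0.0
```

```bash
python3 - <<'E'
from h import *
look(('scene',))
E
```

```text
tool [-7.   3.6  4. ] f_along 0.6 [-0.7  0.3  0.8] 8.8333
scene top 735 [ 4.5 55.1 71. ] [array([37.1, -0.1]), array([70.3, 85.9]), np.float64(0.3)]
  mid 0.61 [38.8 -1.1 43.5]
  lock 0.51 [36.  29.  69.2]
```

Emit:
carry_out(plan=[0, -0.07, 0.132, 0, 0, 0, -0.07, 0.132, 0, 0, 0, -0.07, 0.132, 0, 0, 0, -0.07, 0.132, 0, 0])

```text
time: 9.32
ee_pos: [431.3, 263.1, 4.0]
ee_rot: [[0.91, 0.414, 0.0], [0.414, -0.91, -0.001], [0.0, 0.001, -1.0]]
ft_force: [3.2, -4.7, 0.6]
opening: 0.4
finger_force: 2.4
```

Emit:
carry_out(plan=[0, -0.06, 0.11, 0, 0, 0, -0.06, 0.11, 0, 0])

```text
time: 9.48
ee_pos: [431.2, 263.4, 4.0]
ee_rot: [[0.911, 0.412, 0.001], [0.412, -0.911, -0.003], [-0.0, 0.003, -1.0]]
ft_force: [5.4, -8.4, 0.9]
opening: 0.4
finger_force: 4.7
```

```bash
python3 - <<'E'
from h import *
look(('scene',))
E
```

```text
tool [-2.6  3.7  4. ] f_along -10.0 [ 5.4 -8.4  0.9] 9.4833
scene top 748 [ 7.6 58.9 75.7] [array([35.7, -0. ]), array([82.8, 85.7]), np.float64(0.4)]
  mid 0.95 [44.4 -0.4 42.9]
  lock 0.69 [44.1 27.8 70.3]
```

Emit:
carry_out(plan=[0, -0.05, 0.088, 0, 0, 0, -0.05, 0.088, 0, 0])

```text
time: 9.8
ee_pos: [431.1, 263.5, 4.1]
ee_rot: [[0.912, 0.411, 0.002], [0.411, -0.912, -0.005], [-0.0, 0.005, -1.0]]
ft_force: [7.0, -9.3, 0.4]
opening: 0.2
finger_force: 6.3
```

Emit:
carry_out(plan=[0, -0.05, 0.088, 0, 0, 0, 0, 0, 0, 0])

```text
time: 9.97
ee_pos: [431.0, 263.5, 4.1]
ee_rot: [[0.912, 0.41, 0.002], [0.41, -0.912, -0.006], [-0.0, 0.006, -1.0]]
ft_force: [6.7, -11.0, 1.2]
opening: 0.5
finger_force: 6.3
```

Emit:
carry_out(plan=[0, -0.05, 0.088, 0, 0, 0, 0, 0, 0, 0])

```text
time: 10.13
ee_pos: [429.3, 266.8, 4.0]
ee_rot: [[0.911, 0.411, 0.001], [0.411, -0.911, -0.003], [0.0, 0.003, -1.0]]
ft_force: [2.5, -3.6, 0.1]
opening: 0.5
finger_force: 2.6
```

Emit:
carry_out(plan=[0, -0.05, 0.088, 0, 0, 0, 0, 0, 0, 0])

```text
time: 10.3
ee_pos: [427.4, 270.5, 4.0]
ee_rot: [[0.911, 0.414, 0.0], [0.414, -0.911, 0.0], [0.0, -0.0, -1.0]]
ft_force: [0.3, -0.3, 0.2]
opening: 0.4
finger_force: 0.2
```

```bash
python3 - <<'E'
from h import *
look()
E
```

```text
tool [5.5 3.6 4. ] f_along -0.4 [ 0.3 -0.3  0.2] 10.3
scene top 750 [16.4 67.1 83.8] [array([39.6, -0. ]), array([90. , 85.8]), np.float64(0.1)]
  mid 0.85 [52.1  0.5 42.4]
  lock 0.55 [50.4 29.5 72.2]
side top 418 [-6.7 41.7 84.8] [array([42.8, 18.2]), array([58.2, 96.2]), np.float64(80.7)]
  mid 0.81 [54.6 -0.9 44.3]
  lock 0.66 [49.  29.3 76.5]
```

The push force is gone, but the carriage is still at about 50.5, on top of the first rib (groove 57). A little more push is needed.

Emit:
carry_out(plan=[0, -0.05, 0.088, 0, 0, 0, 0, 0, 0, 0])

```text
time: 10.77
ee_pos: [426.6, 271.7, 4.0]
ee_rot: [[0.91, 0.414, -0.0], [0.414, -0.91, 0.0], [0.0, -0.0, -1.0]]
ft_force: [0.4, -0.7, -0.4]
opening: 0.3
finger_force: 0.0
```

```bash
python3 - <<'E'
from h import *
look(('scene','scene'))
E
```

```text
tool [6.9 3.8 4. ] f_along -0.8 [ 0.4 -0.7 -0.4] 10.7667
scene top 788 [17.3 72.7 90.2] [array([53.6, -0.1]), array([86.1, 75. ]), np.float64(89.6)]
  mid 0.81 [56.5 -2.  44.7]
  lock 0.58 [55.2 27.1 70.4]
scene top 793 [17.3 73.  90.1] [array([53.2, -0. ]), array([76. , 85.9]), np.float64(0.0)]
  mid 0.69 [55.9 -0.8 45.4]
  lock 0.53 [56.5 30.6 71.7]
```

The carriage has clicked in: 56.9, force zero, and a 5 mm gap to the finger. Now I'll back off, lift, and go over the lock cap at world ≈ (382, 304).

Emit:
carry_out(plan=[0, 0.57, -1.06, 0, 0, 0, 0, 0, 0, 0, 0, 0, 0, 2.0, 0, 0, 0, 0, 2.0, 0, 0, 0, 0, 2.0, 0, 0, -1.69, 1.45, 0, 0, 0, -1.69, 1.45, 0, 0, 0, -1.69, 1.45, 0, 0, 0, 0, 0, 0, 0, 0, 0, 0, 0, 0])

```text
time: 11.9
ee_pos: [380.8, 305.1, 64.1]
ee_rot: [[0.909, 0.416, -0.0], [0.416, -0.909, 0.0], [-0.0, -0.0, -1.0]]
ft_force: [-0.7, -0.5, -1.1]
opening: 0.5
finger_force: 0.0
```

```bash
python3 - <<'E'
from h import *
look(('scene','side'))
print(wld(57,28))
c=imaging.camera('scene'); L=loc(cloud(c))[c['depth']>0]
k=L[(abs(L[:,0]-57)<14)&(abs(L[:,1]-28)<14)&(L[:,2]>68)&(L[:,2]<76)]; print('cap',len(k),k.mean(0),np.ptp(k,0))
k=L[(abs(L[:,0]-57)<25)&(abs(L[:,1]-28)<25)&(L[:,2]>85)&(L[:,2]<130)]; print('finger',len(k),k.min(0),k.max(0))
E
```

```text
tool [58.  28.3 64.1] f_along -0.1 [-0.7 -0.5 -1.1] 11.9
scene top 753 [25.1 74.1 89.9] [array([57.7,  0. ]), array([85.8, 67.8]), np.float64(89.9)]
  lock 0.48 [59.1 30.8 71.6]
side top 554 [22.8 38.4 87.6] [array([55.4,  0.4]), array([66.8, 85.9]), np.float64(1.0)]
  mid 0.89 [55.  -0.6 45.7]
  lock 0.47 [52.3 28.  73.3]
[381.60102933 304.42088905]
cap 98 [58.09762447 28.45935026 70.92465804] [24.4145021  22.62783206  5.42949245]
finger 109 [ 48.56179549  17.96465201 101.86553824] [ 69.87164787  36.73005736 129.88049658]
```

Emit:
carry_out(plan=[0, 0, 0, -1.4, 0, 0, 0, 0, -1.3, 0, 0, 0, 0, 0, 0, 0, 0, 0, -0.3, 0, 0, 0, 0, -0.3, 0, 0, 0, 0, -0.2, 0])

```text
time: 12.75
ee_pos: [382.0, 303.8, 29.3]
ee_rot: [[0.91, 0.414, 0.0], [0.414, -0.91, -0.0], [0.0, 0.0, -1.0]]
ft_force: [-1.0, -1.4, 3.8]
opening: 0.4
finger_force: 1.8
```

Emit:
carry_out(plan=[0, 0, 0, -0.2, 0, 0, 0, 0, -0.2, 0, 0, 0, 0, -0.2, 0])

```text
time: 13.0
ee_pos: [382.1, 303.9, 25.1]
ee_rot: [[0.91, 0.414, 0.001], [0.414, -0.91, -0.0], [0.001, 0.001, -1.0]]
ft_force: [-7.8, -6.2, 51.8]
opening: 0.2
finger_force: 25.8
```

The force jumped to the stop, so the cap is bottomed. I'll lift off and check.

Emit:
carry_out(plan=[0, 0, 0, 0.5, 0, 0, 0, 0, 2.0, 0, 0, 0, 0, 2.5, 0, 0, 0, 0, 2.5, 0, 0, 2.0, -3.0, 0, 0, 0, 2.0, -3.0, 0, 0, 0, 0, 0, 0, 0])

```text
time: 13.58
ee_pos: [426.6, 237.8, 98.6]
ee_rot: [[0.914, 0.405, 0.004], [0.405, -0.914, -0.003], [0.003, 0.004, -1.0]]
ft_force: [-0.5, -0.1, -0.2]
opening: 0.5
finger_force: 0.0
```

```bash
python3 - <<'E'
from h import *
look(('scene','side'))
for n in ('scene','side'):
    c=imaging.camera(n); L=loc(cloud(c))[c['depth']>0]
    k=L[(abs(L[:,0]-57)<9)&(abs(L[:,1]-28)<9)&(L[:,2]>50)&(L[:,2]<80)]; print('cap z',n,len(k),np.median(k[:,2]))
E
```

```text
tool [-23.   19.8  98.6] f_along 0.1 [-0.5 -0.1 -0.2] 13.5833
scene top 800 [25.3 72.5 89.6] [array([56.2,  0. ]), array([85.9, 68.7]), np.float64(89.5)]
  mid 0.77 [56.7 -2.  44.9]
  lock 0.71 [-56.4  -0.5  -4.1]
side top 571 [23.  39.  86.8] [array([55.4,  0.6]), array([66.2, 84.6]), np.float64(0.2)]
  mid 0.65 [55.8 -1.5 42.5]
  lock 0.42 [55.4 26.2 66.6]
cap z scene 67 63.42937465408263
cap z side 47 65.14077851423548
```

Cap is down (z ≈ 63.5), the carriage is in the groove, and the arm is clear.

```bash
python3 -c "
from workcell import hand_in; print(hand_in())"
```

```text
the job is handed in; nothing more can be done
None
```

The job is handed in, with no verdict returned: in the last camera check the carriage sat within about 1 mm of my estimate of the ribbed block's groove, the lock cap was fully down (top at about 63.5 mm), and the arm was clear; pressing the cap peaked at about 52 N at the wrist.

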